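# Wedge a rocking control unit steady

### The arm

A 6-joint arm with a two-finger parallel gripper is mounted at the origin on a cart in front of the work surface, level with it; the furniture and walls round the work are solid. World frame = base frame: x ahead of the robot, y to its left, z up, the work surface at z = 0. Lengths are in m, angles in rad, forces in N, time in s.
With the tool pointing down it reaches from about 0.25 to 0.775 m from the base axis. Payload 4 kg.
Tool frame: the origin (TCP) lies between the finger pads, 19 mm behind the fingertips; this is the grasp point; z points along the fingers, y is the line along which they close (so a half turn about z gives the same grasp; the last joint's range is limited). The gripper opens to 94 mm and grips with 3 to 60 N. Pads are 16 mm wide; open, the fingers measure 119 mm over their backs; the gripper's body (75 mm by 177 mm) begins 78 mm behind the grasp point.
Start: joints at [-1.337, 0.087, 1.371, -0, 1.684, -0.103], TCP at [0.182, -0.519, 0.224] pointing down, gripper open.
Joint ranges: [-3.1, 3.1], [-0.76, 2.03], [0.27, 2.55], [-1.08, 4.22], [0.17, 2.65], [-2.57, 2.57]. Speed limits (rad/s): [2.79, 2.79, 3.14, 3.14, 3.14, 3.14].

### API

Orientations are given as a rotation vector (axis times angle).
In Python, from plant import arm gives the robot as it stands.
- The arm moves only by the shell command python3 jog.py, which reads ROWS from standard input. ROWS is a JSON list of rows, 1 to 12 of them, each written [[rx, ry, rz], [dx, dy, dz], opening]: a rotation vector rx, ry, rz in fractions of the full range, 1 being 2 pi rad, then dx, dy, dz in a scale on which 1.0 is 0.4 m, then the finger opening in m; each row is the pose to reach, as a shift and turn from the pose commanded when the command began, along the tool's axes at that moment; what a row does not reach only later rows make up. A row lasts 1/8 s, in which the tool goes at most 0.0625 m and 0.188 rad, less where a joint would pass 70% of its speed; a pose out of reach is approached as far as the arm can. The fingers move at their own pace and stop on an object; the grip force is fixed at half the most. Time passes only in rows, so rows that do not move let the fingers close. It prints the time, the measured TCP pose, the force, the opening and the grip force at its end. Input that does not fit is refused with a message, and nothing moves.
- arm.sense(): the state, without advancing time (a new reading comes with each control period).
- arm.get_image(name): name is "side" or "top"; returns the picture (480x640x3 uint8, blue, green, red); there is no depth.
- arm.get_calibration(name): a dict with "camera_matrix" (3x3 intrinsics, pixels), "k1" (the pictures are not rectified: a ray, as slopes to the right and down, at radius r is drawn at 1 + k1 r^2 times it, then the intrinsics apply), "extrinsics" (4x4, takes a point from world to camera coordinates). Camera axes: x right, y up, looking along -z (the intrinsics and any distortion apply to the point x, -y, -z); pixel columns grow to the right and rows downward; lengths in m; the calibration is good to about 2 mm. A picture is of the moment at which its call begins. get_calibration takes no time and is no camera call.
- arm.job_done(): hands the job in; it is judged then, once.
The state is a dict: "clock": time; "joint_positions": joint angles; "qvel": joint speeds; "effort": joint torques, N m; "tcp_pos": TCP position; "orientation": TCP orientation; "wrist_force": force on the tool from outside, world axes, zero at the start; "wrist_torque": the same for the moment, N m; "gripper_width": finger opening in m; "finger_force": force on a finger pad.
Only numpy, scipy, OpenCV 4.12 (cv2) and the standard library are available. Lean on these libraries where they do the work, as an engineer would, in place of code of your own. Each camera call takes 0.05 s, during which the arm holds its last target. There are 200 camera calls.

### The job

The grey control unit rocks because one of its feet, the one below the yellow dot, is too short. With the fingertips, push the orange wedge thin end first under that foot just until the unit no longer rocks and stands level, without lifting anything, shoving the unit out of its place or disturbing the other things. Press firmly straight down on the middle of the yellow dot to test it (push the wedge further if it still gives), and finish while still pressing the dot, with the unit steady.

Things in the scene. Friction and masses are not known exactly. Their poses are not given: they have to be found in the camera images.
- unit: Loose grey control unit, 140 (x) x 180 (y) x 82 mm high, 2 kg, dark panel at -x (to the robot). Origin: centre of its underside at foot level, z up. Four black feet, domed below, 18 mm across, 22 mm tall, at (+-55, +-75) mm. The one at (-55, +75) is 13 mm tall: it hangs 9 mm up, the unit rests level on the others, and 1 to 2 N down on the dot rocks it.
- press_spot (a point): Centre of the yellow dot, 20 mm across, on top of the unit straight above the short foot, 82 mm above the worktop when the unit stands level; axes as the unit. The fixed cream machine to the left fills x > 0.50, y > -0.21 m of the worktop, 0.2 to 0.33 m high: go round its front on the way here.
- short_foot (a point): Lowest point of the short foot (domed, 18 mm across), 9 mm above the worktop when the unit stands level; axes as the unit. Once the wedge bears on this foot, the force to push the wedge rises from under 1 N to over 5 N; more push lifts the corner or shoves the unit.
- wedge: Loose orange wedge, 100 mm long (x), 40 mm wide (y), 80 g, lying flat. Origin: centre of its underside. Thin end (2 mm) at +x, towards the short foot; it thickens evenly to 20 mm at x = -47 mm (9 mm at x = +12 mm); upright tail face at x = -50 mm, 18 mm high. Its x axis points to within about 15 mm of the short foot.
- specimen_red: Bystander: red mounted specimen, a disc 30 mm across and 19 mm high; origin at the centre of its underside.
- specimen_green: Bystander: green mounted specimen, a disc 30 mm across and 17 mm high; origin at the centre of its underside.
- marker: Bystander: blue and white marker pen lying on the worktop, 135 mm long; origin below its middle.
- petri_dish: Bystander: flat round dish, 89 mm across and 14 mm high; origin at the centre of its underside.

How it is judged:
On the way:
1. the wedge's thin end is under the short foot (x of short_foot in the frame of wedge below 0.035 m and y of short_foot in the frame of wedge between -0.021 and 0.021 m), for 0.2 s.
At the end, for the whole second after the job is handed in: Fingertips press the yellow dot (over 4 N, tool point within 13 mm in plan); the wedge, flat on the worktop, carries the short foot (over 1 N); the dot is within 2.5 mm of its level height of 82 mm; the unit is at rest, level within 0.025 rad, within 15 mm of where it stood (contact force between the fingers and unit above 4 N and horizontal distance between the grasp point and press_spot below 0.013 m and contact force between wedge and unit above 1 N and height (world z) of press_spot between 0.0795 and 0.0845 m and angle between unit's own z axis and vertical below 0.025 rad and distance of unit from where it was at the start of the episode below 0.015 m and linear speed of unit below 0.02 m/s and height (world z) of wedge below 0.006 m); the arm keeps its last pose, push and grip.
It fails at once if the wedge is lifted off the worktop (height (world z) of wedge above 0.01 m).
It fails at once if the unit is lifted (height (world z) of unit above 0.012 m).
It fails at once if the unit is shoved more than 20 mm (distance of unit from where it was at the start of the episode above 0.02 m).
It fails at once if a bystander is moved more than 20 mm (distance of any of specimen_red, specimen_green, marker, petri_dish from where it was at the start of the episode above 0.02 m).
It also fails if it takes over 51 s, if anything falls off the work surface, if the arm or the gripper's body presses on something with over 40 N, if the wrist force passes 120 N, or if a joint passes its speed limit or range.

## Working session

There is one attempt and no reset: what is moved stays moved. The work goes in short steps, Python scripts to look and compute and a shell command to move; the robot and the scene stay as the last step left them, time stands still between calls to the robot, and variables do not carry over. Pictures are saved under pics/ and viewed, at most 10 in all, crops included, and the job is handed in when it is done.

```bash
ls; mkdir -p pics; cat > h.py <<'E'
import numpy as np, cv2
from plant import arm
def ray(cam,u,v):
    c=arm.get_calibration(cam);K=np.array(c["camera_matrix"]);E=np.array(c["extrinsics"]);k=c["k1"]
    d=np.array([(u-K[0,2])/K[0,0],(v-K[1,2])/K[1,1]]);s=d.copy()
    for _ in range(30): s=d/(1+k*(s@s))
    R,t=E[:3,:3],E[:3,3]
    return -R.T@t, R.T@np.array([s[0],-s[1],-1.])
def at(cam,u,v,z):
    o,d=ray(cam,u,v); return o+d*(z-o[2])/d[2]
E
python3 - <<'E'
from h import *
for n in("top","side"): cv2.imwrite(f"pics/{n}0.png",arm.get_image(n)); c=arm.get_calibration(n); print(n,c["k1"],-np.array(c["extrinsics"])[:3,:3].T@np.array(c["extrinsics"])[:3,3])
print(arm.sense())
E
```

```text
jog.py
pics
plant.py
top -0.05376614968557001 [ 0.32879729 -0.21469288  1.39765398]
side -0.04259938952550385 [-0.67943482 -0.24941459  0.66439851]
{'clock': 0.1, 'joint_positions': array([-1.33713061e+00,  8.78924517e-02,  1.37207023e+00,  1.72363252e-05,
        1.68359772e+00, -1.03083066e-01]), 'qvel': array([-0.00111981, -0.00030036, -0.00226097, -0.00328528, -0.00190164,
       -0.00048736]), 'effort': array([ 2.21602546e-03, -3.41252410e+01, -3.03300011e+01,  7.19713443e-02,
        3.04462470e-02, -1.00813832e-04]), 'tcp_pos': array([ 0.18163724, -0.51866946,  0.22323166]), 'orientation': array([-3.09522838e+00, -5.26141685e-01,  1.74710429e-04]), 'wrist_force': array([ 0.46604319,  0.00848456, -0.01221715]), 'wrist_torque': array([-0.04560717,  0.03163524,  0.06286463]), 'finger_force': 0.0, 'gripper_width': 0.09380304588194134}
```

View pics/top0.png

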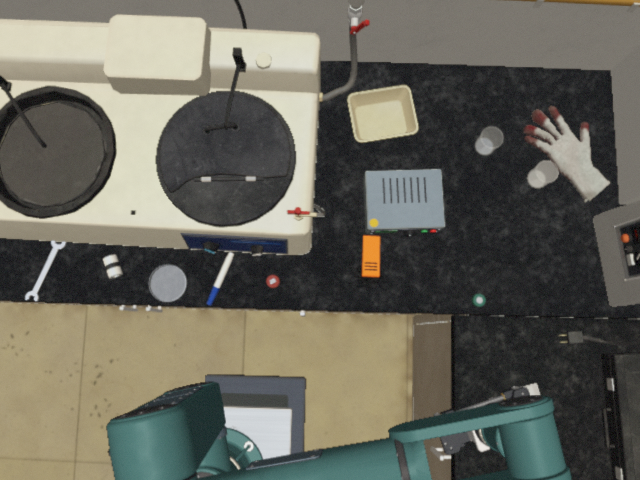

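View pics/side0.png

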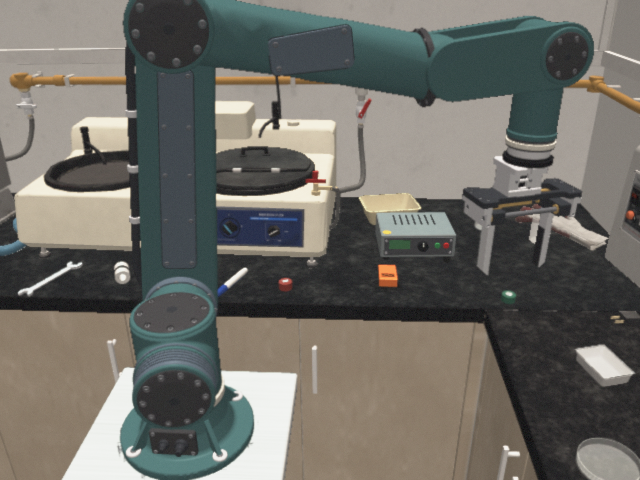

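The top view has image up as world +x and image left as +y. The yellow dot is near (374,223), the unit spans about (365-443, 170-232), and the wedge is near (371,257) with its thin end up. The red disc is near (273,282) and the green disc near (479,300). I'll enlarge that area.

```bash
python3 - <<'E'
from h import *
i=cv2.imread("pics/top0.png")[160:290,350:455]
cv2.imwrite("pics/crop0.png",cv2.resize(i,None,fx=4.6,fy=4.6,interpolation=cv2.INTER_CUBIC))
E
```

```text
(no output)
```

View pics/crop0.png

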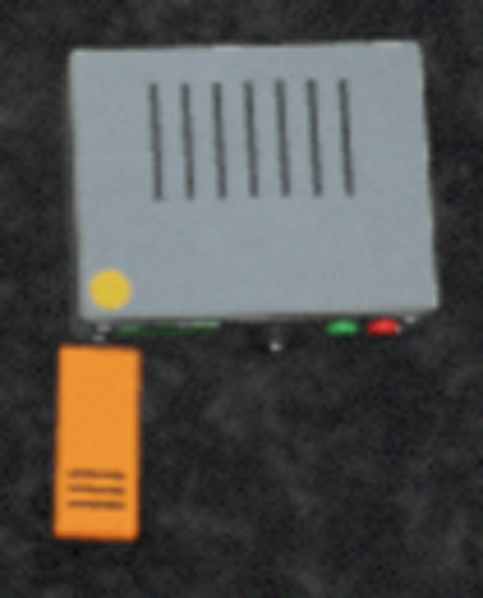

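The crop shows the dot at (110,290), with the unit's top corners at (71,50), (419,42), (438,306) and (81,318). The wedge's thin end runs (60,346)-(140,349) and its tail (54,537)-(138,539).

```bash
python3 - <<'E'
from h import *
f=lambda x,y,z:at("top",350+(x+.5)/4.6-.5,160+(y+.5)/4.6-.5,z)
p=f(110,290,.082);print("dot",p)
U=[f(*c,.082) for c in[(71,50),(419,42),(438,306),(81,318)]]
print("unit",np.round(U,4)); 
tl=[f(60,346,.002),f(140,349,.002)];ta=[f(54,537,.018),f(138,539,.018)]
a=np.mean(tl,0);b=np.mean(ta,0);print("thin",tl,"tail",ta);d=(a-b)[:2];print("len",np.linalg.norm(d),"yaw",np.arctan2(d[1],d[0]),"mid",(a+b)/2)
u=(U[0]+U[1]-U[2]-U[3])[:2];print("unit yaw",np.arctan2(u[1],u[0]),np.arctan2(-(U[1]-U[0])[0]-(U[2]-U[3])[0],0), (U[1]-U[0]),(U[2]-U[3]))
for n,q,z in(("red",(273,282),.019),("green",(479,300),.017)):print(n,at("top",*q,z))
# side: dot & wedge
i=cv2.imread("pics/side0.png");h=cv2.cvtColor(i,cv2.COLOR_BGR2HSV)
for n,lo,hi,r in(("y",(22,100,100),(35,255,255),(215,250,370,410)),("o",(5,150,120),(20,255,255),(250,300,360,420))):
  m=cv2.inRange(h,lo,hi);k=np.zeros_like(m);k[r[0]:r[1],r[2]:r[3]]=m[r[0]:r[1],r[2]:r[3]]
  v,uu=np.nonzero(k);print(n,uu.mean(),v.mean(),len(v),uu.min(),uu.max(),v.min(),v.max(), at("side",uu.mean(),v.mean(),.082))
E
cat >> h.py <<'E'
from scipy.spatial.transform import Rotation as Ro
def want(x,y,z,yaw=-.0186):
    s=arm.sense();R=Ro.from_rotvec(s["orientation"])
    T=Ro.from_matrix(np.column_stack([[np.cos(yaw),np.sin(yaw),0],[np.sin(yaw),-np.cos(yaw),0],[0,0,-1]]))
    print("t",s["clock"],"pos",s["tcp_pos"].round(4),"F",s["wrist_force"].round(2),"w",s["gripper_width"])
    print("rot",(R.inv()*T).as_rotvec().round(4),"d",R.inv().apply(np.array([x,y,z])-s["tcp_pos"]).round(4))
E
python3 -c "
from h import *
want(.43,-.3393,.10)"
```

```text
t 0.1 pos [ 0.1816 -0.5187  0.2232] F [ 0.47  0.01 -0.01] w 0.09380304588194134
rot [-2.000e-03  1.000e-04  3.554e-01] d [ 0.2937 -0.087   0.1235]
```

Careful with the scale: shifts go in shares of 0.4 m and turns go in shares of 2 pi rad. That gives: 0.2937 m / 0.4 = 0.7343, 0.28 m / 0.4 = 0.7, 0.355 rad / 6.2832 = 0.0565.

```bash
echo '[[[0, 0, 0.0191], [0.125, -0.0375, 0.025], 0], [[0, 0, 0.0382], [0.25, -0.075, 0.05], 0], [[0, 0, 0.0565], [0.375, -0.1125, 0.1], 0], [[0, 0, 0.0565], [0.5, -0.15, 0.175], 0], [[0, 0, 0.0565], [0.625, -0.1875, 0.25], 0], [[0, 0, 0.0565], [0.7, -0.2075, 0.3], 0], [[0, 0, 0.0565], [0.7343, -0.2175, 0.3088], 0], [[0, 0, 0.0565], [0.7343, -0.2175, 0.3088], 0], [[0, 0, 0.0565], [0.7343, -0.2175, 0.3088], 0]]' | python3 jog.py
python3 -c "
from h import *
want(.43,-.3393,.025)"
```

```text
clock: 1.23
tcp_pos: [0.4299, -0.3413, 0.1021]
orientation: [3.139, -0.031, 0.002]
wrist_force: [-0.5, -0.3, 0.6]
gripper_width: 0.0075
finger_force: 0.0
t 1.225 pos [ 0.4299 -0.3413  0.1021] F [-0.5  -0.31  0.64] w 0.007480667049918623
rot [ 0.002  -0.0011 -0.0009] d [-0.     -0.0022  0.0771]
```

To row units: 0.076 m / 0.4 = 0.19, 0.07 m / 0.4 = 0.175.

```bash
echo '[[[0, 0, 0], [0, -0.0025, 0.0625], 0], [[0, 0, 0], [0, -0.0025, 0.1125], 0], [[0, 0, 0], [0, -0.0025, 0.15], 0], [[0, 0, 0], [0, -0.0025, 0.175], 0], [[0, 0, 0], [0, -0.0025, 0.19], 0], [[0, 0, 0], [0, -0.0025, 0.19], 0]]' | python3 jog.py
python3 -c "
from h import *
want(.455,-.3397,.025)
cv2.imwrite('pics/top1.png',cv2.resize(arm.get_image('top')[170:300,320:450],None,fx=4.5,fy=4.5,interpolation=2))"
```

```text
clock: 1.98
tcp_pos: [0.4302, -0.339, 0.0247]
orientation: [-3.141, 0.029, 0.0]
wrist_force: [1.3, -0.3, 0.1]
gripper_width: 0.0006
finger_force: 0.0
t 1.975 pos [ 0.4302 -0.339   0.0247] F [ 1.27 -0.34  0.12] w 0.0005848875012160206
rot [-0.      0.0001  0.0003] d [ 0.0248  0.0002 -0.0003]
```

View pics/top1.png

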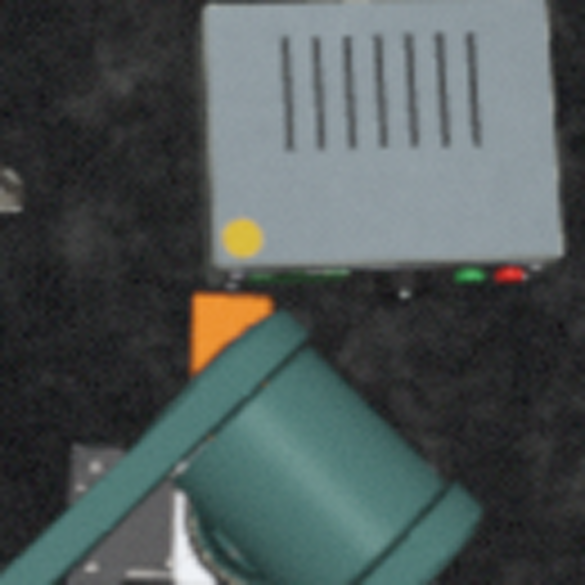

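The wedge and unit are undisturbed, with the wedge's thin end at about (233,295) in this crop and the arm over its tail. I'll push along the wedge axis.

To row units: 0.06 m / 0.4 = 0.15, 0.058 m / 0.4 = 0.145.

```bash
echo '[[[0, 0, 0], [0.02, 0, 0], 0], [[0, 0, 0], [0.04, 0, 0], 0], [[0, 0, 0], [0.055, 0, 0], 0], [[0, 0, 0], [0.07, 0, 0], 0], [[0, 0, 0], [0.085, 0, 0], 0], [[0, 0, 0], [0.1, 0, 0], 0], [[0, 0, 0], [0.115, 0, 0], 0], [[0, 0, 0], [0.13, 0, 0], 0], [[0, 0, 0], [0.145, 0, 0], 0], [[0, 0, 0], [0.15, 0, 0], 0], [[0, 0, 0], [0.15, 0, 0], 0]]' | python3 jog.py
python3 -c "
from h import *
want(.51,-.3407,.025)
cv2.imwrite('pics/top2.png',cv2.resize(arm.get_image('top')[170:300,320:450],None,fx=4.5,fy=4.5,interpolation=2))"
```

```text
clock: 3.4
tcp_pos: [0.4905, -0.34, 0.0247]
orientation: [3.141, -0.028, 0.001]
wrist_force: [0.2, 0.2, 0.1]
gripper_width: 0.0005
finger_force: 0.0
t 3.4 pos [ 0.4905 -0.34    0.0247] F [0.21 0.21 0.15] w 0.0005171101903347867
rot [ 0.     -0.0005  0.0005] d [ 0.0195  0.0003 -0.0003]
```

View pics/top2.png

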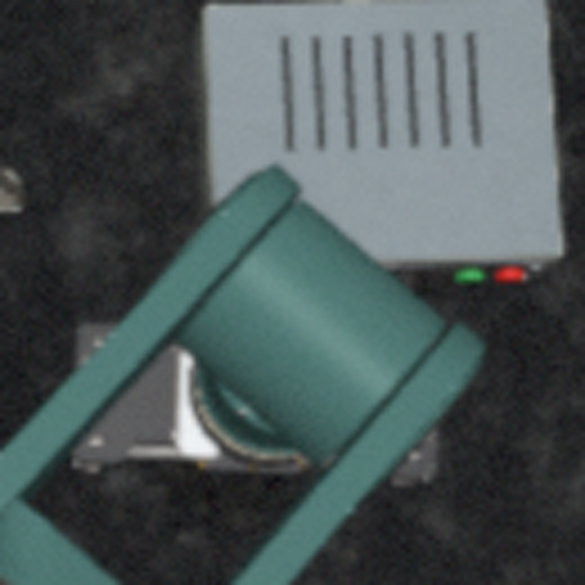

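The unit hasn't moved. The arm hides the wedge, so from here I'll creep forward and watch the push force.

To row units: 0.012 m / 0.4 = 0.03, 0.009 m / 0.4 = 0.0225.

```bash
echo '[[[0, 0, 0], [0.0075, 0, 0], 0], [[0, 0, 0], [0.015, 0, 0], 0], [[0, 0, 0], [0.0225, 0, 0], 0], [[0, 0, 0], [0.03, 0, 0], 0], [[0, 0, 0], [0.03, 0, 0], 0], [[0, 0, 0], [0.03, 0, 0], 0]]' | python3 jog.py; for i in 1; do echo '[[[0, 0, 0], [0.0025, 0, 0], 0], [[0, 0, 0], [0.005, 0, 0], 0], [[0, 0, 0], [0.005, 0, 0], 0], [[0, 0, 0], [0.005, 0, 0], 0]]' | python3 jog.py; done
```

```text
clock: 4.2
tcp_pos: [0.5024, -0.3403, 0.0249]
orientation: [3.141, -0.028, 0.0]
wrist_force: [-0.3, 0.1, -0.2]
gripper_width: 0.0001
finger_force: 0.0
clock: 4.7
tcp_pos: [0.5042, -0.3404, 0.0248]
orientation: [3.141, -0.029, 0.0]
wrist_force: [-0.8, -0.1, 0.2]
gripper_width: -0.0
finger_force: 0.3
```

To row units: 0.002 m / 0.4 = 0.005, 0.001 m / 0.4 = 0.0025.

```bash
echo '[[[0, 0, 0], [0.0025, 0, 0], 0], [[0, 0, 0], [0.005, 0, 0], 0], [[0, 0, 0], [0.005, 0, 0], 0], [[0, 0, 0], [0.005, 0, 0], 0]]' | python3 jog.py
```

```text
clock: 5.2
tcp_pos: [0.506, -0.3404, 0.0248]
orientation: [3.141, -0.029, -0.001]
wrist_force: [-2.9, -0.4, 0.6]
gripper_width: 0.0004
finger_force: 1.1
```

To row units: 0.001 m / 0.4 = 0.0025.

```bash
echo '[[[0, 0, 0], [0.0025, 0, 0], 0], [[0, 0, 0], [0.0025, 0, 0], 0], [[0, 0, 0], [0.0025, 0, 0], 0]]' | python3 jog.py; python3 -c "
from h import *
print([arm.sense()['wrist_force'].round(1)])"
```

```text
clock: 5.58
tcp_pos: [0.5068, -0.3404, 0.0248]
orientation: [3.141, -0.029, -0.001]
wrist_force: [-4.1, -0.5, 3.3]
gripper_width: 0.0004
finger_force: 2.1
[array([-4.1, -0.5,  3.3])]
```

To row units: 0.001 m / 0.4 = 0.0025.

```bash
echo '[[[0, 0, 0], [0.0025, 0, 0], 0], [[0, 0, 0], [0.0025, 0, 0], 0], [[0, 0, 0], [0.0025, 0, 0], 0]]' | python3 jog.py
```

```text
clock: 5.95
tcp_pos: [0.5076, -0.3404, 0.0248]
orientation: [-3.141, 0.029, 0.002]
wrist_force: [-5.9, -0.2, 4.6]
gripper_width: 0.0005
finger_force: 2.7
```

The push force is now over 5 N, so the wedge bears on the foot. I'll back off, rise and move over the dot.

To row units: -0.115 m / 0.4 = -0.2875, -0.1 m / 0.4 = -0.25.

```bash
echo '[[[0, 0, 0], [-0.025, 0, 0], 0], [[0, 0, 0], [-0.075, 0, 0], 0], [[0, 0, 0], [-0.1, 0, 0], 0], [[0, 0, 0], [-0.1, 0, -0.125], 0], [[0, 0, 0], [-0.1, 0, -0.25], 0], [[0, 0, 0], [-0.1, 0, -0.2875], 0], [[0, 0, 0], [-0.1, 0, -0.2875], 0]]' | python3 jog.py
python3 -c "
from h import *
want(.5805,-.339,.120)
cv2.imwrite('pics/top3.png',cv2.resize(arm.get_image('top')[170:300,320:450],None,fx=4.5,fy=4.5,interpolation=2))"
```

```text
clock: 6.82
tcp_pos: [0.4688, -0.34, 0.1406]
orientation: [3.14, -0.028, 0.004]
wrist_force: [0.1, -0.4, -0.4]
gripper_width: 0.0005
finger_force: 0.0
t 6.825 pos [ 0.4688 -0.34    0.1406] F [ 0.08 -0.43 -0.36] w 0.000545571341910893
rot [ 0.0015 -0.0024  0.0005] d [ 0.1116 -0.003   0.0209]
```

View pics/top3.png

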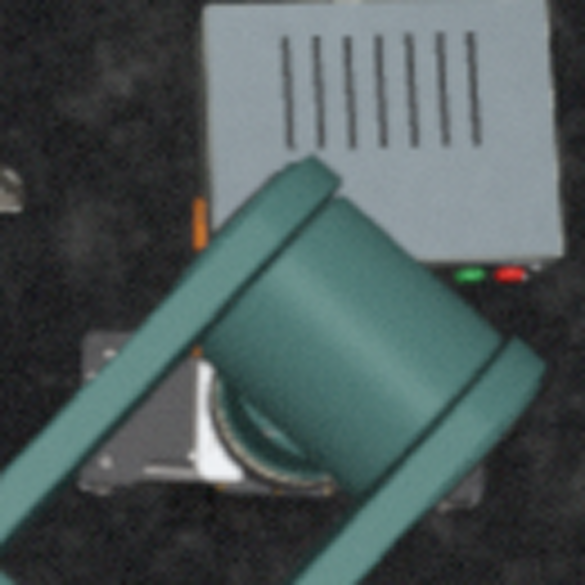

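The wedge shows at (200,225), left of and beneath the unit. The unit's corners have not moved. Next I'll move over the dot.

To row units: 0.1116 m / 0.4 = 0.279, 0.1 m / 0.4 = 0.25.

```bash
echo '[[[0, 0, 0], [0.075, -0.0025, 0], 0], [[0, 0, 0], [0.175, -0.005, 0.0125], 0], [[0, 0, 0], [0.25, -0.0075, 0.025], 0], [[0, 0, 0], [0.279, -0.0075, 0.045], 0], [[0, 0, 0], [0.279, -0.0075, 0.0523], 0], [[0, 0, 0], [0.279, -0.0075, 0.0523], 0], [[0, 0, 0], [0.279, -0.0075, 0.0523], 0]]' | python3 jog.py
python3 -c "
from h import *
want(.5805,-.339,.101)"
```

```text
clock: 7.75
tcp_pos: [0.5791, -0.339, 0.1194]
orientation: [3.141, -0.03, 0.0]
wrist_force: [-0.6, -0.1, 0.6]
gripper_width: 0.0003
finger_force: 0.0
t 7.75 pos [ 0.5791 -0.339   0.1194] F [-0.63 -0.06  0.58] w 0.0003153127202243694
rot [ 0.0005 -0.0003 -0.0004] d [ 0.0014 -0.0001  0.0184]
```

To row units: 0.018 m / 0.4 = 0.045, 0.017 m / 0.4 = 0.0425.

```bash
echo '[[[0, 0, 0], [0.0025, 0, 0.015], 0], [[0, 0, 0], [0.0025, 0, 0.0275], 0], [[0, 0, 0], [0.0025, 0, 0.0375], 0], [[0, 0, 0], [0.0025, 0, 0.0425], 0], [[0, 0, 0], [0.0025, 0, 0.045], 0], [[0, 0, 0], [0.0025, 0, 0.045], 0], [[0, 0, 0], [0.0025, 0, 0.045], 0]]' | python3 jog.py
```

```text
clock: 8.62
tcp_pos: [0.581, -0.3388, 0.1011]
orientation: [3.141, -0.029, 0.0]
wrist_force: [0.1, 0.7, 0.9]
gripper_width: 0.0001
finger_force: 0.0
```

To row units: 0.001 m / 0.4 = 0.0025.

```bash
echo '[[[0, 0, 0], [0, 0, 0.0025], 0], [[0, 0, 0], [0, 0, 0.0025], 0], [[0, 0, 0], [0, 0, 0.0025], 0]]' | python3 jog.py
```

```text
clock: 9.0
tcp_pos: [0.581, -0.3388, 0.1006]
orientation: [3.141, -0.029, 0.001]
wrist_force: [-0.4, 1.3, 2.8]
gripper_width: 0.0002
finger_force: 1.6
```

To row units: 0.001 m / 0.4 = 0.0025.

```bash
echo '[[[0, 0, 0], [0, 0, 0.0025], 0], [[0, 0, 0], [0, 0, 0.0025], 0], [[0, 0, 0], [0, 0, 0.0025], 0]]' | python3 jog.py
```

```text
clock: 9.38
tcp_pos: [0.581, -0.3388, 0.1004]
orientation: [3.141, -0.029, 0.002]
wrist_force: [-1.7, 1.1, 6.0]
gripper_width: 0.0003
finger_force: 3.2
```

To row units: 0.002 m / 0.4 = 0.005, 0.001 m / 0.4 = 0.0025.

```bash
echo '[[[0, 0, 0], [0, 0, 0.0025], 0], [[0, 0, 0], [0, 0, 0.005], 0], [[0, 0, 0], [0, 0, 0.005], 0], [[0, 0, 0], [0, 0, 0.005], 0], [[0, 0, 0], [0, 0, 0.005], 0], [[0, 0, 0], [0, 0, 0.005], 0]]' | python3 jog.py
python3 -c "
from h import *
cv2.imwrite('pics/side4.png',cv2.resize(arm.get_image('side')[180:310,330:490],None,fx=4.5,fy=4.5,interpolation=2))
for _ in range(4):
  s=arm.sense();print(s['wrist_force'].round(2),s['tcp_pos'].round(4),s['clock']);arm.get_image('side')"
```

```text
clock: 10.12
tcp_pos: [0.581, -0.3388, 0.1003]
orientation: [3.14, -0.028, 0.003]
wrist_force: [-3.4, 2.4, 11.2]
gripper_width: 0.0007
finger_force: 5.8
[-3.89  2.97 12.25] [ 0.581  -0.3387  0.1003] 10.175
[-3.31  2.75 11.49] [ 0.581  -0.3388  0.1004] 10.225
[-3.89  3.46 11.94] [ 0.581  -0.3388  0.1004] 10.275
[-2.84  3.32 11.06] [ 0.581  -0.3388  0.1004] 10.325
```

View pics/side4.png

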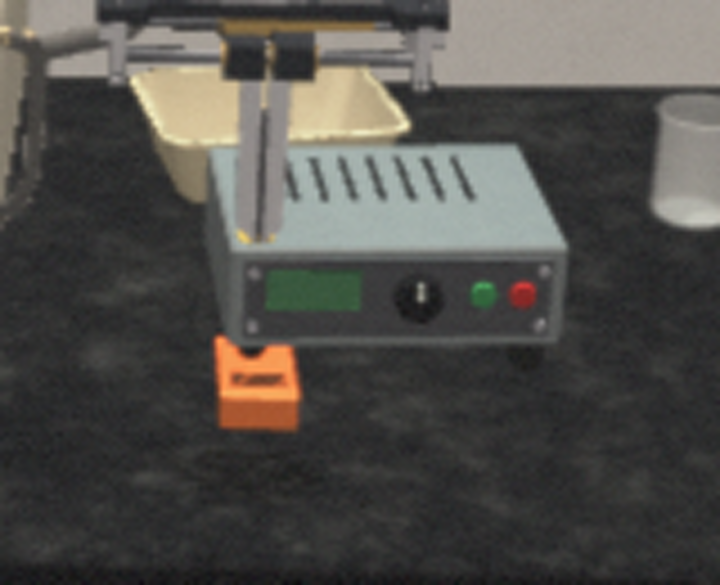

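The fingertips press the dot at (258,238). The short foot sits on the wedge at (250,348), the unit stands level, and the reading holds at about 11.5 N with no give. I'll hand it in.

```bash
python3 -c "
from plant import arm
print(arm.job_done())"
```

```text
the job is handed in; nothing more can be done
None
```

I handed the job in at about 10.3 s: the wedge is under the short foot, the unit looked level and did not give, and the fingertips were pressing the yellow dot at about 11.5 N; the judge's verdict was not shown.

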